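# Tighten the air-line elbow and aim its outlet at the hose guide post

## Robot

A 6-joint arm with a two-finger parallel gripper is mounted at the origin on a cart in front of the work surface, level with it; the furniture and walls round the work are solid. World frame = base frame: x ahead of the robot, y to its left, z up, the work surface at z = 0. Lengths are in mm, angles in degrees, forces in N, time in s.
With the tool pointing down it reaches from about 300 to 850 mm from the base axis. Payload 4.2 kg.
Tool frame: the origin (TCP) lies between the finger pads; the fingertips stand ahead of it and the grasp point (between the pads) lies 8 mm behind it (env.tip_reach is the x of the fingertips in the tool frame, in mm); x points along the fingers, y is the direction in which the jaws open and shut, and the axes are right-handed (so a half turn about x gives the same grasp; the last joint's range is limited). The gripper opens to 91 mm and grips with 3 to 60 N. Pads are 32 mm wide; open, the fingers measure 118 mm over their backs; the gripper's body (76 mm by 178 mm) begins 60 mm behind the grasp point.
Start: joints at [-70.875, 18.312, 89.639, -0, 72.044, -1.146], TCP at [199.221, -539.401, 224.976] pointing down, gripper open.
Joint ranges: [-177.97, 177.97], [-48.28, 115.42], [12.27, 149.76], [-77.06, 257.06], [2.81, 150.46], [-146.56, 146.56]. Speed limits (degrees/s): [147.25, 147.25, 180, 180, 180, 180].

## Interface

Orientations are given as [roll, pitch, yaw] about the fixed x, y, z axes, in that order (R = Rz(yaw) Ry(pitch) Rx(roll)).
In Python, from workcell import env, cams gives the robot as it stands.
- The arm moves only by the tool arm_command, never from a script. Its argument "deltas" is a list of rows, each a list of 3 entries, a list of its own where there are three numbers: the opening, from 0 (shut) to 1 (fully open), then the shift along the world's x, y, z in mm, then the turn about the world's z in rad. A call has 1 to 20 rows; each row is the pose to reach, as a shift and turn from the pose commanded when the call began; what a row does not reach only later rows make up. A row lasts 1/10 s, in which the tool goes at most 50 mm and 8.59 degrees, less where a joint would pass 70% of its speed; a pose out of reach is approached as far as the arm can. A call with a gripper value outside its range is refused whole. The fingers move at their own pace and stop on an object; "grip_force" is the grip in N (left out, the last holds). Time passes only in rows, so rows that repeat a pose let the fingers close. It gives the time, the measured TCP pose, the force and the opening at its end, in the units of the state.
- env.state(): the state, without advancing time (a new reading comes with each control period).
- cams.grab_frame(name): name is "scene" or "top"; returns a dict with "img" (400x640x3 uint8, red, green, blue), "K" (3x3 intrinsics, pixels), "rvec" (rotation vector, rad) and "tvec" (3), from world to camera coordinates, as OpenCV has them. Camera axes: x right, y down, z forward; pixel columns grow to the right and rows downward; lengths in mm; the calibration is good to about 2 mm. A picture is of the moment at which its call begins. There is no depth.
- env.job_done(): hands the job in, once; it reports no verdict.
Trained networks look in a picture, given as the dict that the camera call returned (one of the last four; its "shot" number tells which), for a name from the list of things; names that differ only in an ending like _2 or _b are one class to them, and where a whole thing is asked for, a point or a joint stands for the part that bears it (a point fixed in the world has none). Each returns a list of dicts, best first, with "conf" (0 to 1); they miss things now and then, are a little off and sometimes report something else, mostly with a low value. They report only what shows in the picture. A call takes as long as a camera call. They do not tell look-alikes from the thing itself.
- cams.silhouettes(picture, name): "region" (400x640 bool, what is visible of it) and "centre" ([column, row] in pixels, amid what is visible of it).
The state is a dict: "time_s": time; "qpos": joint angles; "qvel": joint speeds; "effort": joint torques, N m; "ee_pos": TCP position; "ee_rot": TCP orientation; "force": force on the tool from outside, world axes, zero at the start; "torque": the same for the moment, N m; "gripper_width": finger opening in mm.
Only numpy, scipy, OpenCV 4.12 (cv2) and the standard library are available. Lean on these libraries where they do the work, as an engineer would, in place of code of your own. Each camera call takes 0.05 s, during which the arm holds its last target.

## Task

Screw the steel pipe elbow down on the air block (clockwise seen from above, by pushing its outlet arm round) until you feel it come up tight on its rubber sealing ring, then carry on only to the first position where its outlet points at the hose guide post. Do not turn it back once it is tight, as that would break the seal, and do not give it another turn, as that would crush the ring.

Things in the scene. Friction and masses are not known exactly. Their poses are not given: they have to be found in the camera images.
- air_block: fixed aluminium air distribution block on a 124 x 78 mm steel foot plate, 48 mm high, with the vertical threaded stub on its top that the elbow is screwed on. Origin: centre of the underside, exactly below the stub's axis.
- stub (a point): point on the stub's vertical axis, 118 mm above the bench; the elbow turns about this axis. Clockwise from above screws it down 2 mm a turn; it stays where left. It turns stiffly (0.15 N m, 2 N when pushed 75 mm from the axis) until, after 0.1 to 1.4 turns (it varies, unseen), it meets the sealing ring; from there it takes about 0.8 N m (10 to 11 N at 75 mm) all the way.
- outlet (a point): centre of the steel pipe elbow's outlet face, 110 mm from the stub's axis, about 115 mm above the bench. Its x axis points out of the outlet (level), z up. The level arm is a round pipe of 29 mm diameter to 90 mm from the axis, then a 39 mm rim. The elbow's vertical leg is 31 to 41 mm in diameter; its top is about 131 mm above the bench.
- seal_ring (a point): middle of the black rubber sealing ring (41 mm diameter, about 12 mm thick) round the stub under the elbow, about 62 mm above the bench. At the start the elbow stands a fraction of a millimetre to 3 mm above it, too little to read from noisy poses: tightness must be felt. Once they meet, the elbow squeezes the ring down with it; it does not spring back.
- post_head (a point): the mark: centre of the flared head (40 mm diameter) of the hose guide post, a fixed dark steel bollard 88 mm high on a round 64 mm foot, 0.16 to 0.24 m from the stub. This point is 75 mm above the bench. A white bottle of about the same height also stands near the block and is not the mark.
Things that resemble listed ones, but are neither listed nor needed, are in the scene too. Of the things that look like the part that bears post_head, the middle-sized one is meant.

How it is judged (in metres and radians):
At the end, for the whole second after the job is handed in: The elbow sits tight on the sealing ring (gap under 0.05 mm, so it was not turned back by more than about 9 degrees) and the line straight out of its outlet passes within 22 mm of the centre of the guide post's head (z of outlet in the frame of seal_ring below 0.05185 m and y of post_head in the frame of outlet between -0.022 and 0.022 m and x of post_head in the frame of outlet above 0 m); the robot touches nothing.
It fails at once if the ring is crushed: the elbow is turned more than about 1.07 turns past the point where it became tight (distance of seal_ring from where it was at the start of the episode above 0.00215 m).
It also fails if it takes over 72 s, if anything falls off the work surface, if the arm or the gripper's body presses on something with over 40 N, if the wrist force passes 120 N, or if a joint passes its speed limit or range.

## Working session

There is one attempt and no reset: what is moved stays moved. The work goes in short steps, Python scripts to look and compute and a tool call to move; the robot and the scene stay as the last step left them, time stands still between calls to the robot, and variables do not carry over. Pictures are saved under pics/ and viewed, and the job is handed in when it is done.

Besides the shell and the picture viewer there is one more tool, called after ">>>" as a command line: name --argument value ..., lists and objects as JSON in quotes. arm_command: Moves the arm, as the interface text tells. Its arguments: {"type":"object","properties":{"deltas":{"type":"array","items":{"type":"array"}},"grip_force":{"type":"number"}},"required":["deltas"]}

```bash
mkdir -p pics; ls; cat > h.py <<'E'
import numpy as np, cv2
from workcell import env, cams
def save(f,name): cv2.imwrite('pics/'+name, f['img'][:,:,::-1])
def ray(f,px):
    R,_=cv2.Rodrigues(np.array(f['rvec'],float)); t=np.array(f['tvec'],float).ravel()
    d=R.T@np.linalg.inv(f['K'])@np.array([px[0],px[1],1.0]); return -R.T@t, d
def atz(f,px,z):
    c,d=ray(f,px); return c+d*(z-c[2])/d[2]
def proj(f,P):
    return cv2.projectPoints(np.array(P,float).reshape(-1,1,3),np.array(f['rvec'],float),np.array(f['tvec'],float),np.array(f['K'],float),None)[0].reshape(-1,2)
E
python3 - <<'E'
from h import *
for n in ['scene','top']:
    f=cams.grab_frame(n); save(f,n+'0.png')
    print(n,ray(f,(320,200))[0])
    for o in ['air_block','stub','outlet','seal_ring','post_head']:
        for d in cams.silhouettes(f,o)[:5]: print(o,round(d['conf'],2),np.round(d['centre']),d['region'].sum())
print(env.state(), env.tip_reach)
E
```

```text
pics
scene [803.77168118 412.39170961 648.9352033 ]
air_block 0.9 [364. 185.] 2145
stub 0.62 [366. 188.] 2251
outlet 0.75 [375. 173.] 940
seal_ring 0.9 [372. 176.] 969
post_head 0.84 [404. 227.] 384
post_head 0.68 [409. 262.] 907
top [ 442.28275846 -202.3454187   968.97201221]
air_block 0.95 [330. 259.] 2081
air_block 0.55 [314. 265.] 952
stub 0.8 [324. 258.] 2290
outlet 0.73 [313. 261.] 878
seal_ring 0.68 [316. 265.] 941
post_head 0.64 [274. 277.] 344
post_head 0.33 [317. 263.] 968
{'time_s': 0.6, 'qpos': array([-7.08734032e+01,  1.83118944e+01,  8.96381420e+01, -7.04436908e-04,
        7.20423811e+01, -1.14724465e+00]), 'qvel': array([-0.07499761, -0.04051142,  0.03051857,  0.01411386,  0.02080718,
        0.04624836]), 'effort': array([ 2.10613284e-04, -4.12120771e+01, -2.32133478e+01,  7.26245041e-02,
        3.79115611e-02,  4.32169372e-06]), 'ee_pos': array([ 199.23680985, -539.412813  ,  224.98180771]), 'ee_rot': array([ 83.80202792,  89.99238793, -75.92391344]), 'force': array([-0.37028255,  0.31117827,  0.62855963]), 'torque': array([-0.00234667, -0.01149564, -0.02438754]), 'gripper_width': 91.00354369173505} 11.0
```

View pics/scene0.png

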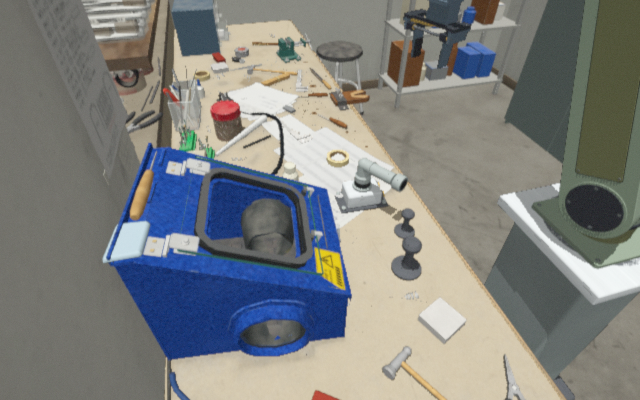

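View pics/top0.png

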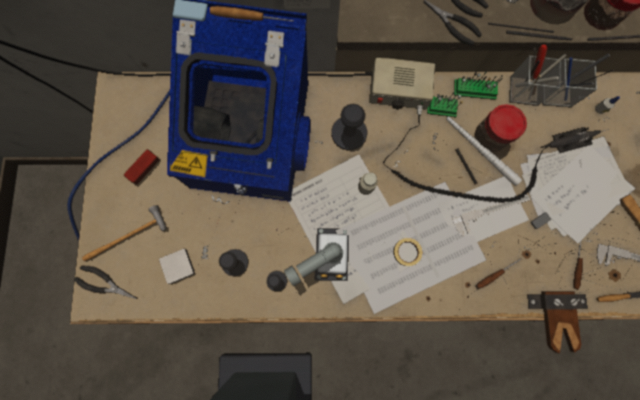

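```bash
python3 - <<'E'
import cv2
a=cv2.imread('pics/scene0.png')[120:300,290:530]; b=cv2.imread('pics/top0.png')[180:340,220:420]
cv2.imwrite('pics/sc.png',cv2.resize(a,None,fx=3.3,fy=3.3,interpolation=cv2.INTER_CUBIC)); cv2.imwrite('pics/tc.png',cv2.resize(b,None,fx=3.7,fy=3.7,interpolation=cv2.INTER_CUBIC))
E
```

```text
(no output)
```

View pics/sc.png

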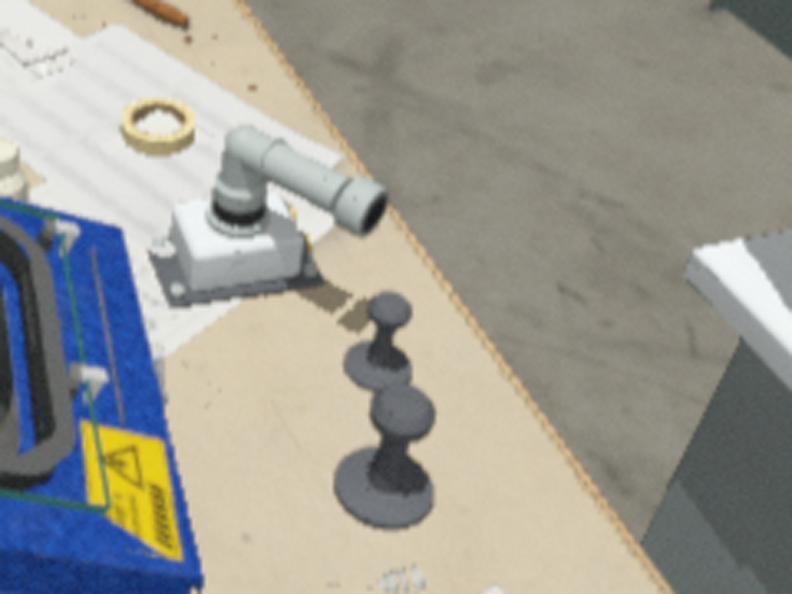

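View pics/tc.png

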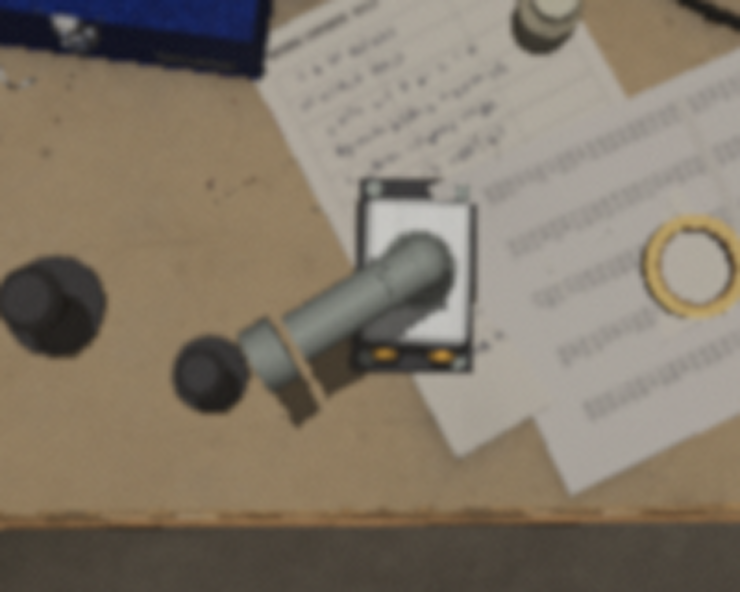

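The top picture shows the elbow and block around (330,255), with the outlet at about (292,276). There are three bollards, with heads at about (351,112), (229,259) and (275,281), and the white bottle is at (368,180). I'll measure the bollards to find the middle-sized one.

```bash
python3 - <<'E'
from h import *
f=cams.grab_frame('top'); g=cams.grab_frame('scene')
print(np.round(proj(f,[[442,-202,0],[542,-202,0],[442,-102,0],[0,0,0]])))
# foot extents in top crop px -> full
def full(x,y): return (220+x/3.7,180+y/3.7)
for n,(l,r,cy) in {'mid?':((2),(106),308),'small?':(172,249,375)}.items():
    a=atz(f,full(l,cy),4);b=atz(f,full(r,cy),4);print(n,'foot diam',np.linalg.norm(a-b),'centre',(a+b)/2)
a=atz(f,(332,133),4);b=atz(f,(368,133),4);print('big foot',np.linalg.norm(a-b),(a+b)/2)
# foot plate corners
for p in [(360,180),(474,180),(474,370),(353,370)]: print('plate',atz(f,full(*p),6))
for p in [(420,258)]: print('elbow top',atz(f,full(*p),120))
p=full(260,352); print('outlet rim',atz(f,p,115))
img=f['img'][70:180,290:420]; cv2.imwrite('pics/big.png',cv2.resize(img[:,:,::-1],None,fx=5,fy=5,interpolation=cv2.INTER_CUBIC))
E
```

```text
[[316. 283.]
 [316. 240.]
 [273. 283.]
 [221. 497.]]
mid? foot diam 65.46859737203704 centre [488.15736107 -11.65723368   4.        ]
small? foot diam 48.202427714331975 centre [ 446.11192595 -111.00537939    4.        ]
big foot 90.21316787957639 [ 809.37192201 -287.69764095    4.        ]
plate [ 568.5249324  -205.08580183    6.        ]
plate [ 568.26176397 -278.43131108    6.        ]
plate [ 448.2754869  -276.27105043    6.        ]
plate [ 448.689086  -200.3349648    6.       ]
elbow top [ 509.41758716 -238.29575961  120.        ]
outlet rim [ 458.08258552 -148.81311353  115.        ]
```

View pics/big.png

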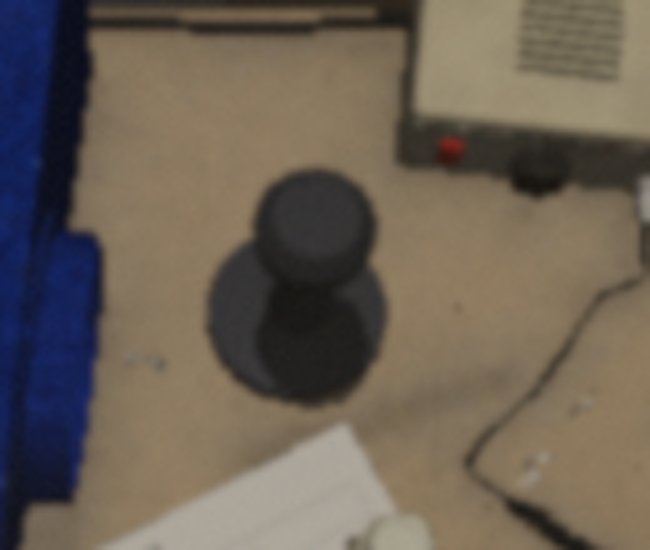

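The feet measure about 90, 65 and 48 mm across. The 65 mm one at top (233,262) / scene (409,262) is therefore the middle-sized bollard and the mark. The others are the small bollard at (277,281), the big one at (351,125) and the bottle at (368,183).

```bash
cat >> h.py <<'E'
def tri(obs):
    A=np.zeros((3,3));b=np.zeros(3);rs=[]
    for f,p in obs:
        c,d=ray(f,p);d=d/np.linalg.norm(d);M=np.eye(3)-np.outer(d,d);A+=M;b+=M@c;rs.append((c,d))
    X=np.linalg.solve(A,b); return X,[np.linalg.norm(np.cross(X-c,d)) for c,d in rs]
E
python3 - <<'E'
from h import *
from scipy.spatial.transform import Rotation as Ro
print(np.round(Ro.from_euler('xyz',env.state()['ee_rot'],degrees=True).as_matrix(),2))
f=cams.grab_frame('top'); g=cams.grab_frame('scene')
T=lambda x,y:(220+x/3.7-.36,180+y/3.7-.36); S=lambda x,y:(290+x/3.3-.35,120+y/3.3-.35)
print('head top',tri([(f,T(30,302)),(g,S(405,408))]))
print('rim face',tri([(f,T(248,358)),(g,S(373,212))]))
print('foot scene', atz(g,S(384,486),4))
# overlay of hypothesis
stub=np.array([508.5,-239.5]); post=np.array([488,-12]); yaw=np.radians(119.5)
def circ(c,r,z): 
    a=np.linspace(0,2*np.pi,40); return [[c[0]+r*np.cos(t),c[1]+r*np.sin(t),z] for t in a]
for F,n in [(f,'ot.png'),(g,'os.png')]:
    im=cv2.resize(F['img'][:,:,::-1],None,fx=4,fy=4,interpolation=cv2.INTER_CUBIC).copy()
    def L(P,col): cv2.polylines(im,[np.int32((proj(F,P)+.5)*4)],False,col,1,cv2.LINE_AA)
    L(circ(post,20,75),(0,255,0));L(circ(post,20,88),(0,255,0));L(circ(post,32,0),(0,255,0))
    L(circ(stub,20.5,62),(0,0,255))
    c=[[stub[0]+a*62,stub[1]+b*39,0] for a,b in[(1,1),(1,-1),(-1,-1),(-1,1),(1,1)]];L(c,(0,0,255))
    u=np.array([np.cos(yaw),np.sin(yaw)]);v=np.array([-u[1],u[0]])
    L([[*(stub),131],[*(stub),115],[*(stub+110*u),115]],(255,0,255))
    L([[*(stub+110*u+19.5*np.cos(t)*v),115+19.5*np.sin(t)] for t in np.linspace(0,6.3,30)],(255,0,255))
    p=proj(F,[[*stub,60],[*post,40]])*4; lo=np.int32(p.min(0)-150);hi=np.int32(p.max(0)+150); cv2.imwrite('pics/'+n,im[max(lo[1],0):hi[1],max(lo[0],0):hi[0]])
E
```

```text
[[ 0.    0.35 -0.94]
 [-0.   -0.94 -0.35]
 [-1.    0.    0.  ]]
head top (array([488.09095418, -11.24710576,  79.73882772]), [np.float64(0.9092996668785034), np.float64(0.9092996668784018)])
rim face (array([ 454.39414306, -141.27292445,  121.90381913]), [np.float64(1.2467893300024755), np.float64(1.2467893300024864)])
foot scene [488.31781171 -10.82394681   4.        ]
```

View pics/ot.png

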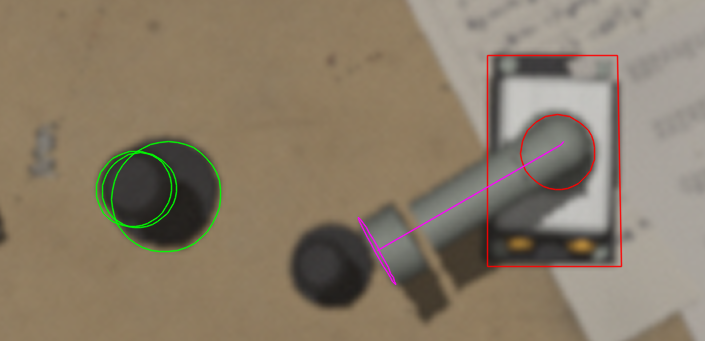

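View pics/os.png

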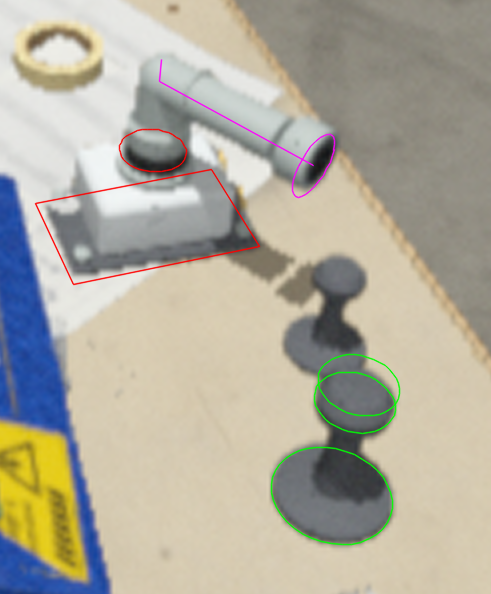

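>>> arm_command --deltas '[[0,[30,42,0],-0.05],[0,[60,84,0],-0.12],[0,[90,128,0],-0.2],[0,[120,170,0],-0.27],[0,[150,213,0],-0.35],[0,[180,256,0],-0.35],[0,[210,298,0],-0.35],[0,[237,337,0],-0.35],[0,[237,337,-10],-0.35],[0,[237,337,-50],-0.35],[0,[237,337,-85],-0.35],[0,[237,337,-112],-0.35],[0,[237,337,-112],-0.35],[0,[237,337,-112],-0.35]]' --grip_force 30

```text
time_s: 2.2
ee_pos: [436.3, -202.9, 113.2]
ee_rot: [23.7, 90.0, -156.1]
force: [0.5, -0.4, -0.0]
gripper_width: 0.4
```

```bash
python3 - <<'E'
from h import *
s=env.state(); print(s['time_s'],s['ee_pos'],s['force'],s['gripper_width'],s['qpos'])
f=cams.grab_frame('scene'); 
cv2.imwrite('pics/s1.png',cv2.resize(f['img'][60:310,260:560,::-1],None,fx=2.6,fy=2.3))
E
```

```text
2.2 [ 436.25465575 -202.90659541  113.22195363] [ 0.51380734 -0.36970594 -0.03184634] 0.35593771198260543 [-2.63043549e+01  1.60202202e+01  1.11006940e+02 -1.64838337e-02
  5.29837980e+01  6.35169728e+01]
```

View pics/s1.png

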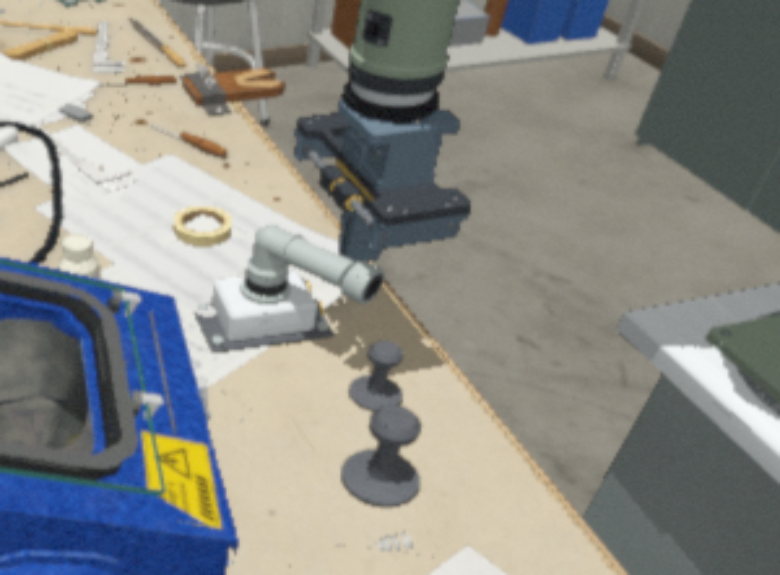

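```bash
cat >> h.py <<'E'
STUB=np.array([509,-239.5])
def pos(psi,along=62):
    a=np.radians(psi);u=np.array([np.cos(a),np.sin(a)]);n=np.array([-u[1],u[0]])
    return STUB+along*u+(14.5+16*abs(n[0])+13.5*abs(n[1]))*n
def rows(p0,psis):
    print([[0,[int(round(v)) for v in (pos(p)-p0)]+[0],0] for p in psis], 'end', p0+np.round(pos(psis[-1])-p0))
def chk():
    s=env.state();F=s['force'];p=s['ee_pos'];r=p[:2]-STUB
    # estimate elbow psi from tool position
    from scipy.optimize import brentq
    ph=np.degrees(np.arctan2(r[1],r[0]))
    psi=brentq(lambda q:((np.degrees(np.arctan2(*(pos(q)-STUB)[::-1]))-ph+180)%360-180),ph-50,ph-5)
    a=np.radians(psi);n=np.array([-np.sin(a),np.cos(a)])
    print('t',s['time_s'],'pos',p,'F',F,'psi',psi,'Fn',F[:2]@n,'Mz',r[0]*F[1]/1e3-r[1]*F[0]/1e3)
E
python3 - <<'E'
from h import *
p=np.array([436.2,-202.4]);rows(p,np.arange(124,44,-4))
E
```

```text
[[0, [9, -5, 0], 0], [0, [11, -1, 0], 0], [0, [14, 3, 0], 0], [0, [18, 8, 0], 0], [0, [21, 11, 0], 0], [0, [25, 15, 0], 0], [0, [30, 18, 0], 0], [0, [35, 21, 0], 0], [0, [40, 24, 0], 0], [0, [44, 26, 0], 0], [0, [48, 28, 0], 0], [0, [51, 30, 0], 0], [0, [55, 31, 0], 0], [0, [60, 32, 0], 0], [0, [64, 33, 0], 0], [0, [69, 34, 0], 0], [0, [73, 34, 0], 0], [0, [78, 34, 0], 0], [0, [83, 34, 0], 0], [0, [88, 33, 0], 0]] end [ 524.2 -169.4]
```

>>> arm_command --deltas '[[0,[9,-5,0],0],[0,[11,-1,0],0],[0,[14,3,0],0],[0,[18,8,0],0],[0,[21,11,0],0],[0,[25,15,0],0],[0,[30,18,0],0],[0,[35,21,0],0],[0,[40,24,0],0],[0,[44,26,0],0],[0,[48,28,0],0],[0,[51,30,0],0],[0,[55,31,0],0],[0,[60,32,0],0],[0,[64,33,0],0],[0,[69,34,0],0],[0,[73,34,0],0],[0,[78,34,0],0],[0,[83,34,0],0],[0,[88,33,0],0]]'

```text
time_s: 4.25
ee_pos: [524.7, -169.3, 113.0]
ee_rot: [-108.4, 90.0, 71.9]
force: [-3.7, 0.4, 0.3]
gripper_width: 0.6
```

```bash
python3 - <<'E'
from h import *
chk()
f=cams.grab_frame('scene'); 
cv2.imwrite('pics/s2.png',cv2.resize(f['img'][60:310,260:560,::-1],None,fx=2.6,fy=2.3))
p=np.array([524.2,-169.4]);rows(p,np.arange(44,-36,-4))
E
```

```text
t 4.25 pos [ 524.69631998 -169.28021202  112.97697802] F [-3.67903062  0.40793011  0.34716709] psi 47.66136187723474 Fn 2.994200552843371 Mz 0.2647437514910353
[[0, [5, -2, 0], 0], [0, [10, -3, 0], 0], [0, [14, -5, 0], 0], [0, [19, -8, 0], 0], [0, [24, -11, 0], 0], [0, [28, -14, 0], 0], [0, [32, -18, 0], 0], [0, [36, -22, 0], 0], [0, [39, -27, 0], 0], [0, [42, -32, 0], 0], [0, [45, -37, 0], 0], [0, [47, -42, 0], 0], [0, [49, -45, 0], 0], [0, [50, -49, 0], 0], [0, [52, -53, 0], 0], [0, [53, -57, 0], 0], [0, [54, -61, 0], 0], [0, [55, -65, 0], 0], [0, [55, -69, 0], 0], [0, [56, -74, 0], 0]] end [ 580.2 -243.4]
```

View pics/s2.png

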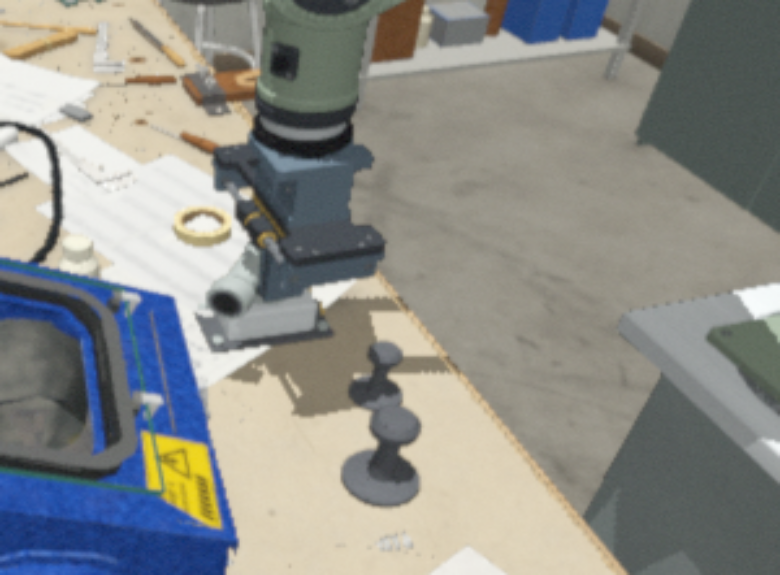

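The fingers are pushing the pipe round (about 3 N, so still loose). The outlet, at crop (230,297), now points toward the machine. The path ahead is clear.

>>> arm_command --deltas '[[0,[5,-2,0],0],[0,[10,-3,0],0],[0,[14,-5,0],0],[0,[19,-8,0],0],[0,[24,-11,0],0],[0,[28,-14,0],0],[0,[32,-18,0],0],[0,[36,-22,0],0],[0,[39,-27,0],0],[0,[42,-32,0],0],[0,[45,-37,0],0],[0,[47,-42,0],0],[0,[49,-45,0],0],[0,[50,-49,0],0],[0,[52,-53,0],0],[0,[53,-57,0],0],[0,[54,-61,0],0],[0,[55,-65,0],0],[0,[55,-69,0],0],[0,[56,-74,0],0]]'

```text
time_s: 6.3
ee_pos: [580.4, -243.7, 113.0]
ee_rot: [166.1, 90.0, -13.7]
force: [-1.0, 2.7, -0.2]
gripper_width: 0.5
```

```bash
python3 - <<'E'
from h import *
chk()
p=np.array([580.2,-243.4]);rows(p,np.arange(-36,-116,-4))
E
```

```text
t 6.3 pos [ 580.37606527 -243.68573751  113.04389799] F [-0.97645732  2.69078173 -0.23217813] psi -32.43250457330131 Fn 1.7474042116015123 Mz 0.1879702184734733
[[0, [-1, -4, 0], 0], [0, [-1, -9, 0], 0], [0, [-2, -14, 0], 0], [0, [-3, -18, 0], 0], [0, [-5, -23, 0], 0], [0, [-7, -28, 0], 0], [0, [-10, -32, 0], 0], [0, [-13, -37, 0], 0], [0, [-16, -41, 0], 0], [0, [-20, -45, 0], 0], [0, [-24, -48, 0], 0], [0, [-28, -51, 0], 0], [0, [-33, -54, 0], 0], [0, [-38, -57, 0], 0], [0, [-42, -59, 0], 0], [0, [-46, -61, 0], 0], [0, [-50, -63, 0], 0], [0, [-54, -64, 0], 0], [0, [-58, -66, 0], 0], [0, [-63, -66, 0], 0]] end [ 517.2 -309.4]
```

>>> arm_command --deltas '[[0,[-1,-4,0],0],[0,[-1,-9,0],0],[0,[-2,-14,0],0],[0,[-3,-18,0],0],[0,[-5,-23,0],0],[0,[-7,-28,0],0],[0,[-10,-32,0],0],[0,[-13,-37,0],0],[0,[-16,-41,0],0],[0,[-20,-45,0],0],[0,[-24,-48,0],0],[0,[-28,-51,0],0],[0,[-33,-54,0],0],[0,[-38,-57,0],0],[0,[-42,-59,0],0],[0,[-46,-61,0],0],[0,[-50,-63,0],0],[0,[-54,-64,0],0],[0,[-58,-66,0],0],[0,[-63,-66,0],0]]'

```text
time_s: 8.3
ee_pos: [517.1, -309.8, 113.1]
ee_rot: [130.1, 90.0, -49.6]
force: [2.9, 0.8, 0.0]
gripper_width: -0.0
```

```bash
python3 - <<'E'
from h import *
chk()
p=np.array([517.2,-309.4]);rows(p,np.arange(-116,-196,-4))
E
```

```text
t 8.3 pos [ 517.11242515 -309.76287007  113.05223064] F [2.90306337 0.75891645 0.04130634] psi -112.46877443116831 Fn 2.392643295201881 Mz 0.21013421702246268
[[0, [-4, -1, 0], 0], [0, [-9, -1, 0], 0], [0, [-14, -1, 0], 0], [0, [-18, -1, 0], 0], [0, [-23, 0, 0], 0], [0, [-28, 1, 0], 0], [0, [-33, 3, 0], 0], [0, [-38, 5, 0], 0], [0, [-43, 8, 0], 0], [0, [-47, 11, 0], 0], [0, [-51, 14, 0], 0], [0, [-55, 18, 0], 0], [0, [-59, 22, 0], 0], [0, [-62, 27, 0], 0], [0, [-65, 31, 0], 0], [0, [-68, 37, 0], 0], [0, [-70, 42, 0], 0], [0, [-72, 45, 0], 0], [0, [-74, 49, 0], 0], [0, [-75, 52, 0], 0]] end [ 442.2 -257.4]
```

Still loose at about 232° turned.

>>> arm_command --deltas '[[0,[-4,-1,0],0],[0,[-9,-1,0],0],[0,[-14,-1,0],0],[0,[-18,-1,0],0],[0,[-23,0,0],0],[0,[-28,1,0],0],[0,[-33,3,0],0],[0,[-38,5,0],0],[0,[-43,8,0],0],[0,[-47,11,0],0],[0,[-51,14,0],0],[0,[-55,18,0],0],[0,[-59,22,0],0],[0,[-62,27,0],0],[0,[-65,31,0],0],[0,[-68,37,0],0],[0,[-70,42,0],0],[0,[-72,45,0],0],[0,[-74,49,0],0],[0,[-75,52,0],0]]'

```text
time_s: 10.3
ee_pos: [442.3, -257.4, 113.0]
ee_rot: [123.1, 89.9, -56.7]
force: [2.7, -2.3, -0.3]
gripper_width: 0.4
```

```bash
python3 - <<'E'
from h import *
chk()
p=np.array([442.2,-257.4]);rows(p,np.arange(-196,-253,-4))
E
```

```text
t 10.3 pos [ 442.27977391 -257.41009395  113.04075824] F [ 2.74684267 -2.32750389 -0.306964  ] psi -191.47480585081058 Fn 1.7345336836395373 Mz 0.20448779605991546
[[0, [-2, 4, 0], 0], [0, [-3, 8, 0], 0], [0, [-3, 13, 0], 0], [0, [-4, 17, 0], 0], [0, [-4, 22, 0], 0], [0, [-4, 26, 0], 0], [0, [-3, 31, 0], 0], [0, [-2, 36, 0], 0], [0, [-1, 40, 0], 0], [0, [1, 45, 0], 0], [0, [3, 50, 0], 0], [0, [5, 54, 0], 0], [0, [8, 58, 0], 0], [0, [12, 63, 0], 0], [0, [15, 66, 0], 0]] end [ 457.2 -191.4]
```

>>> arm_command --deltas '[[0,[-2,4,0],0],[0,[-3,8,0],0],[0,[-3,13,0],0],[0,[-4,17,0],0],[0,[-4,22,0],0],[0,[-4,26,0],0],[0,[-3,31,0],0],[0,[-2,36,0],0],[0,[-1,40,0],0],[0,[1,45,0],0],[0,[3,50,0],0],[0,[5,54,0],0],[0,[8,58,0],0],[0,[12,63,0],0],[0,[15,66,0],0]]'

```text
time_s: 11.8
ee_pos: [457.3, -190.8, 112.9]
ee_rot: [-29.6, 90.0, 150.7]
force: [-1.7, -2.1, -0.7]
gripper_width: 0.4
```

```bash
python3 - <<'E'
from h import *
chk()
f=cams.grab_frame('scene'); h=cams.grab_frame('top')
for F,n in [(f,'3s'),(h,'3t')]:
    c=np.int32(proj(F,[[490,-190,80]])[0]); cv2.imwrite(f'pics/{n}.png',cv2.resize(F['img'][c[1]-80:c[1]+80,c[0]-100:c[0]+100,::-1],None,fx=3.7,fy=3.7,interpolation=cv2.INTER_CUBIC))
p=np.array([457.2,-191.4]);rows(p,np.arange(108-2,94,-2))
E
```

```text
t 11.8 pos [ 457.33396901 -190.78779223  112.86202274] F [-1.65766177 -2.10186978 -0.70163737] psi 108.02271333111604 Fn 2.2266327148802354 Mz 0.1893436335810287
[[0, [2, 2, 0], 0], [0, [4, 4, 0], 0], [0, [7, 6, 0], 0], [0, [9, 7, 0], 0], [0, [11, 9, 0], 0], [0, [14, 10, 0], 0]] end [ 471.2 -181.4]
```

View pics/3s.png

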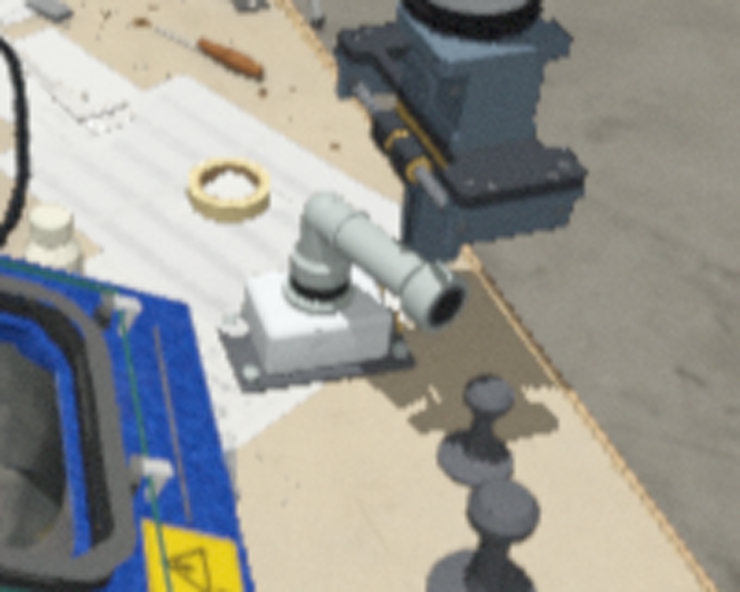

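View pics/3t.png

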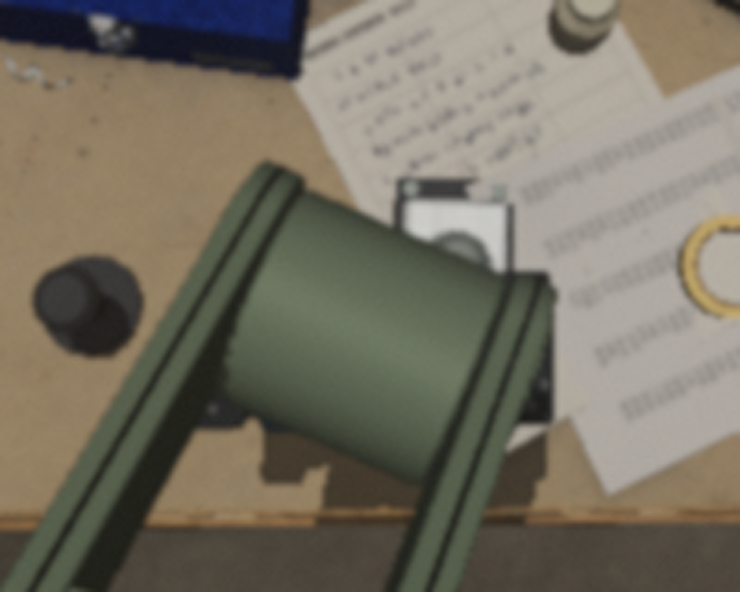

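>>> arm_command --deltas '[[0,[2,2,0],0],[0,[4,4,0],0],[0,[7,6,0],0],[0,[9,7,0],0],[0,[11,9,0],0]]'

```text
time_s: 12.4
ee_pos: [468.3, -182.3, 112.9]
ee_rot: [-9.3, 90.0, 170.9]
force: [-1.5, -1.4, 0.6]
gripper_width: 0.2
```

```bash
python3 - <<'E'
from h import *
chk()
p=np.array([468.2,-182.4]);rows(p,[95,94,92,90])
E
```

```text
t 12.4 pos [ 468.2917576  -182.2997078   112.92034132] F [-1.52147582 -1.39410187  0.55249848] psi 97.97941446068623 Fn 1.7002703661358978 Mz 0.14378029848354673
[[0, [4, 2, 0], 0], [0, [5, 3, 0], 0], [0, [8, 4, 0], 0], [0, [10, 5, 0], 0]] end [ 478.2 -177.4]
```

>>> arm_command --deltas '[[0,[2,1,0],0],[0,[4,2,0],0]]'

```text
time_s: 12.6
ee_pos: [472.3, -180.2, 112.9]
ee_rot: [-13.4, 90.0, 166.8]
force: [-2.1, -1.5, -0.5]
gripper_width: 0.6
```

```bash
python3 - <<'E'
from h import *
chk()
p=np.array([472.2,-180.4]);rows(p,[93,91,89])
E
```

```text
t 12.6 pos [ 472.26780753 -180.22532023  112.91098953] F [-2.08132405 -1.49092641 -0.45072323] psi 94.79893594134299 Fn 2.1987577007550247 Mz 0.17813481238895523
[[0, [2, 1, 0], 0], [0, [5, 2, 0], 0], [0, [7, 3, 0], 0]] end [ 479.2 -177.4]
```

>>> arm_command --deltas '[[0,[2,1,0],0],[0,[5,2,0],0],[0,[7,3,0],0]]'

```text
time_s: 12.9
ee_pos: [479.2, -177.3, 112.9]
ee_rot: [0.4, 90.0, -179.4]
force: [-2.5, -1.9, -0.9]
gripper_width: 0.7
```

```bash
python3 - <<'E'
from h import *
chk()
p=np.array([479.2,-177.4]);rows(p,np.arange(86,10,-4))
E
```

```text
t 12.9 pos [ 479.24645547 -177.31042236  112.88699301] F [-2.49376091 -1.85776849 -0.87513359] psi 89.24210360604017 Fn 2.4689692959092966 Mz 0.21036113551766195
[[0, [3, 2, 0], 0], [0, [7, 4, 0], 0], [0, [10, 5, 0], 0], [0, [15, 7, 0], 0], [0, [19, 8, 0], 0], [0, [23, 9, 0], 0], [0, [28, 9, 0], 0], [0, [33, 9, 0], 0], [0, [38, 9, 0], 0], [0, [43, 8, 0], 0], [0, [47, 7, 0], 0], [0, [52, 6, 0], 0], [0, [57, 4, 0], 0], [0, [62, 1, 0], 0], [0, [66, -1, 0], 0], [0, [71, -5, 0], 0], [0, [75, -8, 0], 0], [0, [79, -12, 0], 0], [0, [82, -17, 0], 0]] end [ 561.2 -194.4]
```

Still loose just past the mark (390° turned), so it needs one more turn. I'll check for tightness on the way.

>>> arm_command --deltas '[[0,[3,2,0],0],[0,[7,4,0],0],[0,[10,5,-1],0],[0,[15,7,-1],0],[0,[19,8,-1],0],[0,[23,9,-2],0],[0,[28,9,-2],0],[0,[33,9,-2],0],[0,[38,9,-2],0],[0,[43,8,-2],0],[0,[47,7,-2],0],[0,[52,6,-2],0],[0,[57,4,-2],0],[0,[62,1,-2],0],[0,[66,-1,-2],0],[0,[71,-5,-2],0],[0,[75,-8,-2],0],[0,[79,-12,-2],0],[0,[82,-17,-2],0]]'

```text
time_s: 14.8
ee_pos: [557.9, -191.9, 109.7]
ee_rot: [-33.0, 89.4, 147.2]
force: [-8.0, 6.7, 1.1]
gripper_width: 0.1
```

```bash
python3 - <<'E'
from h import *
chk()
p=np.array([561.2,-194.4]);rows(p,np.arange(10,-70,-4))
E
```

```text
t 14.8 pos [ 557.86650616 -191.94101838  109.68754283] F [-8.00074217  6.74602311  1.06609101] psi 16.877106353487846 Fn 8.778243947487475 Mz 0.7101617296605787
[[0, [4, -4, 0], 0], [0, [6, -9, 0], 0], [0, [9, -14, 0], 0], [0, [11, -19, 0], 0], [0, [13, -22, 0], 0], [0, [14, -26, 0], 0], [0, [16, -30, 0], 0], [0, [17, -34, 0], 0], [0, [18, -38, 0], 0], [0, [18, -42, 0], 0], [0, [19, -46, 0], 0], [0, [19, -51, 0], 0], [0, [18, -56, 0], 0], [0, [17, -60, 0], 0], [0, [16, -65, 0], 0], [0, [15, -70, 0], 0], [0, [13, -74, 0], 0], [0, [11, -79, 0], 0], [0, [8, -83, 0], 0], [0, [5, -88, 0], 0]] end [ 566.2 -282.4]
```

It's tight now: 0.71 N m at psi about 17°, against about 0.2 before. It met the ring somewhere between 89° and 17°, so the first alignment is the next pass of the post, under one turn past tight.

>>> arm_command --deltas '[[0,[4,-4,0],0],[0,[6,-9,0],0],[0,[9,-14,0],0],[0,[11,-19,0],0],[0,[13,-22,0],0],[0,[14,-26,0],0],[0,[16,-30,0],0],[0,[17,-34,0],0],[0,[18,-38,0],0],[0,[18,-42,0],0],[0,[19,-46,0],0],[0,[19,-51,0],0],[0,[18,-56,0],0],[0,[17,-60,0],0],[0,[16,-65,0],0],[0,[15,-70,0],0],[0,[13,-74,0],0],[0,[11,-79,0],0],[0,[8,-83,0],0],[0,[5,-88,0],0]]'

```text
time_s: 16.8
ee_pos: [568.5, -278.0, 110.5]
ee_rot: [-114.2, 89.5, 65.9]
force: [5.0, 13.6, -2.0]
gripper_width: 0.5
```

```bash
python3 - <<'E'
from h import *
chk()
p=np.array([566.2,-282.4]);rows(p,np.arange(-70,-150,-4))
E
```

```text
t 16.8 pos [ 568.51207646 -277.99315897  110.45874851] F [ 5.00891381 13.60210784 -1.99909176] psi -62.29983710848752 Fn 10.757719613009174 Mz 1.0022985971647862
[[0, [-4, -4, 0], 0], [0, [-8, -7, 0], 0], [0, [-12, -11, 0], 0], [0, [-17, -14, 0], 0], [0, [-22, -17, 0], 0], [0, [-27, -19, 0], 0], [0, [-30, -21, 0], 0], [0, [-34, -23, 0], 0], [0, [-38, -25, 0], 0], [0, [-42, -26, 0], 0], [0, [-46, -27, 0], 0], [0, [-51, -28, 0], 0], [0, [-55, -28, 0], 0], [0, [-60, -28, 0], 0], [0, [-65, -28, 0], 0], [0, [-70, -27, 0], 0], [0, [-75, -26, 0], 0], [0, [-80, -25, 0], 0], [0, [-85, -23, 0], 0], [0, [-89, -20, 0], 0]] end [ 477.2 -302.4]
```

>>> arm_command --deltas '[[0,[-4,-4,0],0],[0,[-8,-7,0],0],[0,[-12,-11,0],0],[0,[-17,-14,0],0],[0,[-22,-17,0],0],[0,[-27,-19,0],0],[0,[-30,-21,0],0],[0,[-34,-23,0],0],[0,[-38,-25,0],0],[0,[-42,-26,0],0],[0,[-46,-27,0],0],[0,[-51,-28,0],0],[0,[-55,-28,0],0],[0,[-60,-28,0],0],[0,[-65,-28,0],0],[0,[-70,-27,0],0],[0,[-75,-26,0],0],[0,[-80,-25,0],0],[0,[-85,-23,0],0],[0,[-89,-20,0],0]]'

```text
time_s: 18.8
ee_pos: [485.0, -305.7, 113.6]
ee_rot: [155.3, 88.9, -24.5]
force: [10.8, -2.6, -0.5]
gripper_width: 0.4
```

```bash
python3 - <<'E'
from h import *
chk()
p=np.array([477.2,-302.4]);rows(p,np.arange(-150,-227,-4))
E
```

```text
t 18.8 pos [ 484.9535463  -305.73507321  113.56135209] F [10.8134435  -2.61331482 -0.52747845] psi -139.50803914503663 Fn 9.009034291689208 Mz 0.7790701758759528
[[0, [-5, 2, 0], 0], [0, [-9, 5, 0], 0], [0, [-13, 9, 0], 0], [0, [-17, 13, 0], 0], [0, [-21, 17, 0], 0], [0, [-24, 22, 0], 0], [0, [-27, 27, 0], 0], [0, [-29, 32, 0], 0], [0, [-31, 37, 0], 0], [0, [-33, 40, 0], 0], [0, [-35, 44, 0], 0], [0, [-36, 47, 0], 0], [0, [-37, 51, 0], 0], [0, [-38, 56, 0], 0], [0, [-39, 60, 0], 0], [0, [-39, 64, 0], 0], [0, [-39, 69, 0], 0], [0, [-39, 73, 0], 0], [0, [-38, 78, 0], 0], [0, [-37, 83, 0], 0]] end [ 440.2 -219.4]
```

>>> arm_command --deltas '[[0,[-5,2,0],0],[0,[-9,5,0],0],[0,[-13,9,0],0],[0,[-17,13,0],0],[0,[-21,17,0],0],[0,[-24,22,0],0],[0,[-27,27,0],0],[0,[-29,32,0],0],[0,[-31,37,0],0],[0,[-33,40,0],0],[0,[-35,44,0],0],[0,[-36,47,0],0],[0,[-37,51,0],0],[0,[-38,56,0],0],[0,[-39,60,0],0],[0,[-39,64,0],0],[0,[-39,69,0],0],[0,[-39,73,0],0],[0,[-38,78,0],0],[0,[-37,83,0],0]]'

```text
time_s: 20.8
ee_pos: [445.4, -226.9, 113.5]
ee_rot: [127.4, 88.9, -52.2]
force: [0.1, -17.8, -0.5]
gripper_width: 0.4
```

```bash
python3 - <<'E'
from h import *
chk()
p=np.array([440.2,-219.4]);rows(p,np.arange(134-4,102,-3))
E
```

```text
t 20.8 pos [ 445.4159222  -226.87579081  113.45763342] F [  0.14033972 -17.76384459  -0.45268184] psi 139.2031187746202 Fn 13.356079238290633 Mz 1.1277259986401778
[[0, [2, 5, 0], 0], [0, [3, 8, 0], 0], [0, [5, 12, 0], 0], [0, [7, 15, 0], 0], [0, [9, 18, 0], 0], [0, [11, 21, 0], 0], [0, [14, 25, 0], 0], [0, [16, 27, 0], 0], [0, [19, 30, 0], 0], [0, [23, 33, 0], 0]] end [ 463.2 -186.4]
```

>>> arm_command --deltas '[[0,[2,5,0],0],[0,[3,8,0],0],[0,[5,12,0],0],[0,[7,15,0],0],[0,[9,18,0],0],[0,[11,21,0],0],[0,[14,25,0],0],[0,[16,27,0],0],[0,[19,30,0],0],[0,[23,33,0],0],[0,[23,33,0],0]]'

```text
time_s: 21.9
ee_pos: [462.6, -190.0, 111.5]
ee_rot: [75.1, 89.6, -104.6]
force: [-7.0, -10.9, 2.7]
gripper_width: 0.3
```

```bash
python3 - <<'E'
from h import *
chk()
f=cams.grab_frame('scene')
im=cv2.resize(f['img'][:,:,::-1],None,fx=4,fy=4,interpolation=cv2.INTER_CUBIC)
for psi,col in [(115,(0,0,255)),(110,(0,255,255)),(105,(255,0,255)),(100,(255,255,0)),(95.3,(0,255,0))]:
    a=np.radians(psi);u=np.array([np.cos(a),np.sin(a)]);v=np.array([-u[1],u[0]])
    P=[[*(STUB+110*u+19.5*np.cos(t)*v),111+19.5*np.sin(t)] for t in np.linspace(0,6.3,30)]
    cv2.polylines(im,[np.int32((proj(f,P)+.5)*4)],False,col,1,cv2.LINE_AA)
c=np.int32(proj(f,[[480,-150,90]])[0]*4);cv2.imwrite('pics/s4.png',im[c[1]-220:c[1]+220,c[0]-250:c[0]+250])
E
```

```text
t 21.9 pos [ 462.55922909 -190.01525956  111.51408295] F [ -7.03839364 -10.85681221   2.68568731] psi 104.85217660293095 Fn 9.586127737037629 Mz 0.8524918112189637
```

View pics/s4.png

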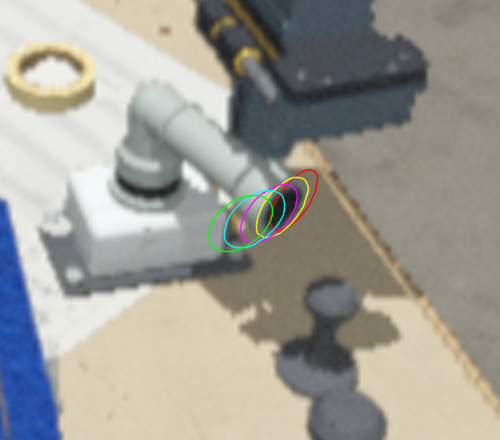

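```bash
python3 - <<'E'
from h import *
p=np.array([463.2,-186.4]);rows(p,[101,99,97,97])
E
```

```text
[[0, [2, 2, 0], 0], [0, [4, 3, 0], 0], [0, [6, 5, 0], 0], [0, [6, 5, 0], 0]] end [ 469.2 -181.4]
```

>>> arm_command --deltas '[[0,[2,2,0],0],[0,[4,3,0],0],[0,[6,5,0],0],[0,[6,5,0],0],[0,[6,5,0],0]]'

```text
time_s: 22.45
ee_pos: [467.5, -184.7, 111.2]
ee_rot: [58.1, 89.6, -121.5]
force: [-8.8, -9.6, 2.2]
gripper_width: 0.6
```

```bash
python3 - <<'E'
from h import *
chk()
E
```

```text
t 22.45 pos [ 467.53806994 -184.67109165  111.16558889] F [-8.75471731 -9.55834679  2.16405077] psi 99.43588970752688 Fn 10.203295794578798 Mz 0.8763190991499343
```

>>> arm_command --deltas '[[0,[-10,-2,0],0],[0,[-25,-5,0],0],[0,[-40,-8,0],0],[0,[-50,-10,30],0],[0,[-60,-10,70],0],[0,[-70,-30,100],0],[0,[-80,-70,110],0],[0,[-90,-115,110],0],[0,[-100,-160,110],0],[0,[-110,-205,110],0],[0,[-120,-250,110],0],[0,[-130,-295,110],0],[0,[-130,-295,110],0]]'

```text
time_s: 23.75
ee_pos: [337.4, -481.3, 220.5]
ee_rot: [97.0, 89.8, -83.1]
force: [-0.2, 0.2, -0.3]
gripper_width: 0.2
```

```bash
cat > m.py <<'E'
from h import *
import sys
tag=sys.argv[1]
f=cams.grab_frame('top');g=cams.grab_frame('scene')
print(env.state()['time_s'])
for F,n in [(f,'t'),(g,'s')]:
    im=cv2.resize(F['img'][:,:,::-1],None,fx=4,fy=4,interpolation=cv2.INTER_CUBIC); raw=im.copy()
    for psi,col in [(99,(0,0,255)),(95.3,(0,255,0))]:
        a=np.radians(psi);u=np.array([np.cos(a),np.sin(a)]);v=np.array([-u[1],u[0]])
        L=lambda P:cv2.polylines(im,[np.int32((proj(F,P)+.5)*4)],False,col,1,cv2.LINE_AA)
        L([[*(STUB+110*u+19.5*np.cos(t)*v),111+19.5*np.sin(t)] for t in np.linspace(0,6.3,30)])
        for s in (1,-1): L([[*(STUB+20*u+s*14.5*v),111],[*(STUB+90*u+s*14.5*v),111]])
    c=np.int32(proj(F,[[500,-140,90]])[0]*4);cv2.imwrite(f'pics/{tag}{n}.png',np.vstack([x[c[1]-140:c[1]+140,c[0]-350:c[0]+350] for x in (raw,im)]))
E
python3 m.py a
```

```text
23.85
```

View pics/at.png

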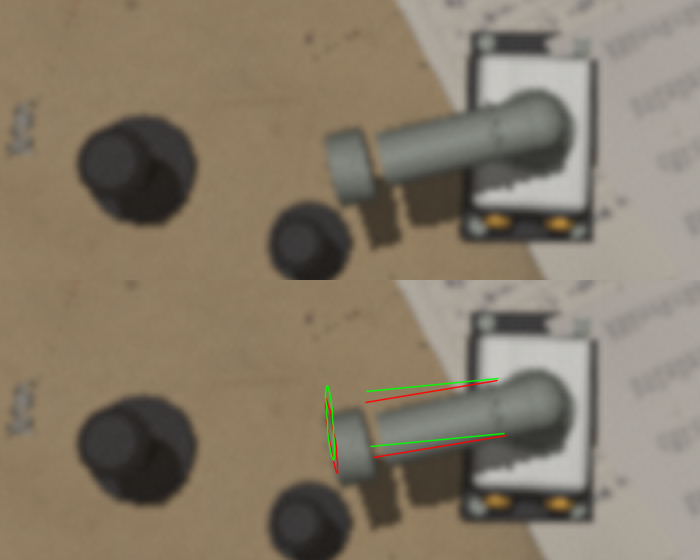

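View pics/as.png

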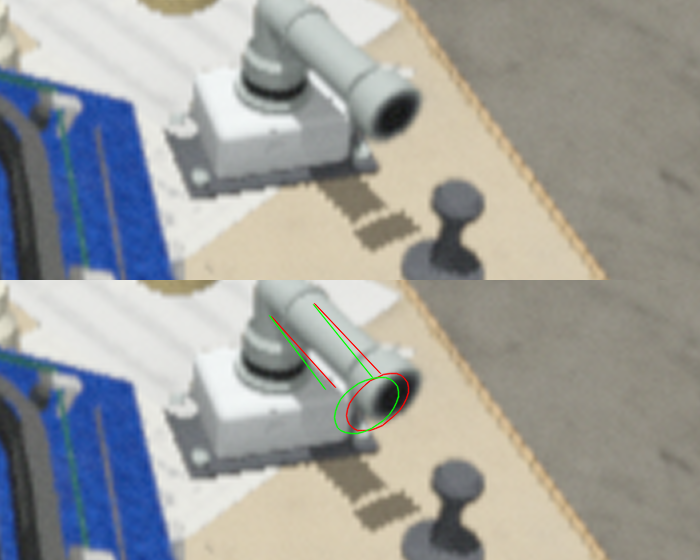

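```bash
cat > fit.py <<'E'
from h import *
f=cams.grab_frame('top'); c=np.int32(proj(f,[[500,-140,90]])[0]*4)
T=lambda x,y:((x+c[0]-350)/4-.375,(y+c[1]-140)/4-.375)
for z in (111,115):
    A=atz(f,T(383,156.5),z)[:2];B=atz(f,T(492,132),z)[:2];R=atz(f,T(333,171.5),z)[:2];E=atz(f,T(536,126),z+3)[:2]
    d=A-B; d2=R-B
    print(z,A,B,R,E,'psi',np.degrees(np.arctan2(d[1],d[0])),np.degrees(np.arctan2(d2[1],d2[0])))
for z in (70,80,88): print('head',atz(f,T(114,161),z))
print('foot',atz(f,T(141,170),2))
for p in [(470,33),(597,33),(592,240),(461,240)]: print('plate',atz(f,T(*p),5))
# silhouette based
for o in ['outlet','post_head']:
    for s in cams.silhouettes(f,o)[:3]:
        ys,xs=np.nonzero(s['region']); print(o,s['conf'],s['centre'],xs.min(),xs.max(),ys.min(),ys.max())
E
python3 fit.py
```

```text
111 [ 491.22253504 -157.82396631] [ 503.67341936 -214.74231851] [ 483.60578124 -131.89120954] [ 506.47226857 -237.70036053] psi 102.3390822652637 103.61557750598402
115 [ 490.99437013 -158.0315323 ] [ 503.38720648 -214.68452222] [ 483.41312683 -132.21967811] [ 506.17195694 -237.53495188] psi 102.33908226526374 103.61557750598399
head [491.81822632  -9.29345738  70.        ]
head [491.26720285 -11.44093204  80.        ]
head [490.82638407 -13.15891176  88.        ]
foot [490.26746994 -10.65814566   2.        ]
plate [ 569.91628258 -203.4918202     5.        ]
plate [ 569.64621567 -279.16982627    5.        ]
plate [ 448.57938969 -274.06504744    5.        ]
plate [ 448.99367579 -197.94114184    5.        ]
outlet 0.57 [311.3, 255.2] 281 342 243 271
post_head 0.98 [349.6, 128.8] 331 366 104 149
post_head 0.96 [229.3, 262.9] 219 247 249 275
post_head 0.77 [274.2, 276.6] 266 286 271 290
```

```bash
python3 - <<'E'
from h import *
p=np.array([339.2,-476.4]);rows(p,[102,99,97,95,93,91.5,90.5])
E
```

```text
[[0, [125, 291, 0], 0], [0, [128, 293, 0], 0], [0, [130, 295, 0], 0], [0, [133, 296, 0], 0], [0, [135, 297, 0], 0], [0, [137, 298, 0], 0], [0, [139, 299, 0], 0]] end [ 478.2 -177.4]
```

>>> arm_command --deltas '[[0,[10,45,0],0],[0,[20,90,0],0],[0,[30,135,0],0],[0,[40,180,0],0],[0,[50,225,0],0],[0,[60,265,-10],0],[0,[70,285,-40],0],[0,[80,285,-80],0],[0,[90,287,-110],0],[0,[105,290,-110],0],[0,[115,291,-110],0],[0,[122,292,-110],0],[0,[128,294,-110],0],[0,[130,295,-110],0],[0,[133,296,-110],0],[0,[135,297,-110],0],[0,[137,298,-110],0],[0,[138,299,-110],0],[0,[138,299,-110],0],[0,[138,299,-110],0]]'

```text
time_s: 26.0
ee_pos: [473.5, -179.0, 111.4]
ee_rot: [21.6, 89.5, -158.1]
force: [-9.5, -6.4, 1.0]
gripper_width: 0.5
```

```bash
python3 - <<'E'
from h import *
chk()
E
```

```text
t 26.0 pos [ 473.46909505 -179.02072838  111.38239914] F [-9.49312168 -6.43521067  0.95006272] psi 93.63059825511961 Fn 9.881569538728135 Mz 0.8027859436101298
```

>>> arm_command --deltas '[[0,[-10,-2,0],0],[0,[-25,-5,0],0],[0,[-40,-8,0],0],[0,[-50,-10,30],0],[0,[-60,-10,70],0],[0,[-70,-30,100],0],[0,[-80,-70,110],0],[0,[-90,-115,110],0],[0,[-100,-160,110],0],[0,[-110,-205,110],0],[0,[-120,-250,110],0],[0,[-130,-295,110],0],[0,[-130,-295,110],0]]'

```text
time_s: 27.3
ee_pos: [345.2, -477.3, 220.9]
ee_rot: [98.2, 89.8, -81.9]
force: [-0.2, 1.0, -1.0]
gripper_width: 0.3
```

```bash
sed -i 's/(99,(0,0,255))/(97,(0,0,255))/; s/(95.3,/(94.7,/; s/fx=4,fy=4/fx=4,fy=4/' m.py; python3 m.py b
```

```text
27.4
```

View pics/bt.png

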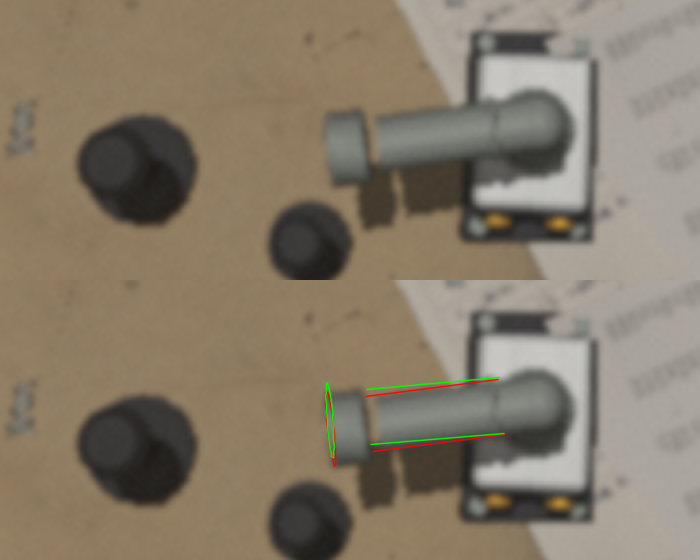

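View pics/bs.png

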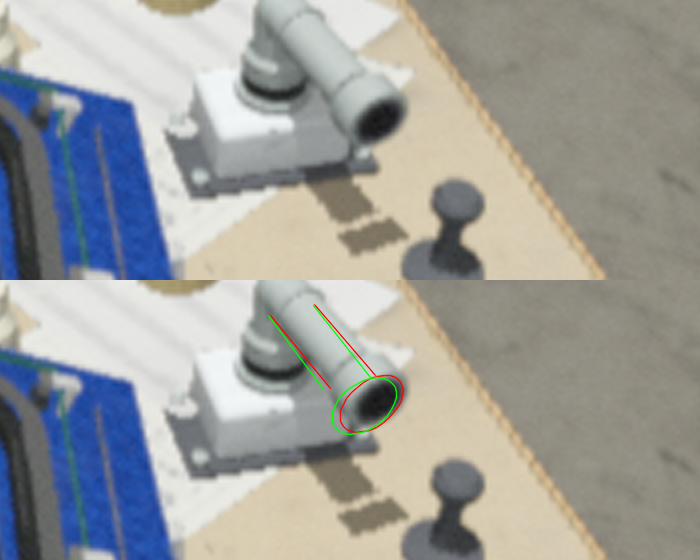

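The outlet is at about 96.4° and the post bearing is about 94.7°. The line should pass about 7 mm off, which is already inside tolerance. I'll nudge it about 2° further clockwise to centre it.

>>> arm_command --deltas '[[0,[10,45,0],0],[0,[20,90,0],0],[0,[30,135,0],0],[0,[40,180,0],0],[0,[50,225,0],0],[0,[60,265,-10],0],[0,[70,285,-40],0],[0,[80,285,-80],0],[0,[90,287,-110],0],[0,[105,290,-110],0],[0,[115,292,-110],0],[0,[122,293,-110],0],[0,[126,294,-110],0],[0,[128,295,-110],0],[0,[130,295,-110],0],[0,[131,296,-110],0],[0,[132,296,-110],0],[0,[132,296,-110],0],[0,[132,296,-110],0]]'

```text
time_s: 29.3
ee_pos: [474.8, -176.5, 111.5]
ee_rot: [0.0, 89.5, -179.7]
force: [-11.0, -2.1, 3.8]
gripper_width: 0.7
```

```bash
python3 - <<'E'
from h import *
chk()
E
```

```text
t 29.3 pos [ 474.82962967 -176.50725703  111.52338933] F [-11.01792208  -2.14295202   3.78295877] psi 91.9495172221265 Fn 11.084445717853573 Mz 0.7672745979597145
```

>>> arm_command --deltas '[[0,[-10,-2,0],0],[0,[-25,-5,0],0],[0,[-40,-8,0],0],[0,[-50,-10,30],0],[0,[-60,-10,70],0],[0,[-70,-30,100],0],[0,[-80,-70,110],0],[0,[-90,-115,110],0],[0,[-100,-160,110],0],[0,[-110,-205,110],0],[0,[-120,-250,110],0],[0,[-130,-295,110],0],[0,[-130,-295,110],0]]'

```text
time_s: 30.6
ee_pos: [347.2, -476.5, 221.0]
ee_rot: [99.9, 89.8, -80.1]
force: [0.5, 0.9, 0.1]
gripper_width: 0.5
```

```bash
python3 m.py c
```

```text
30.7
```

View pics/ct.png

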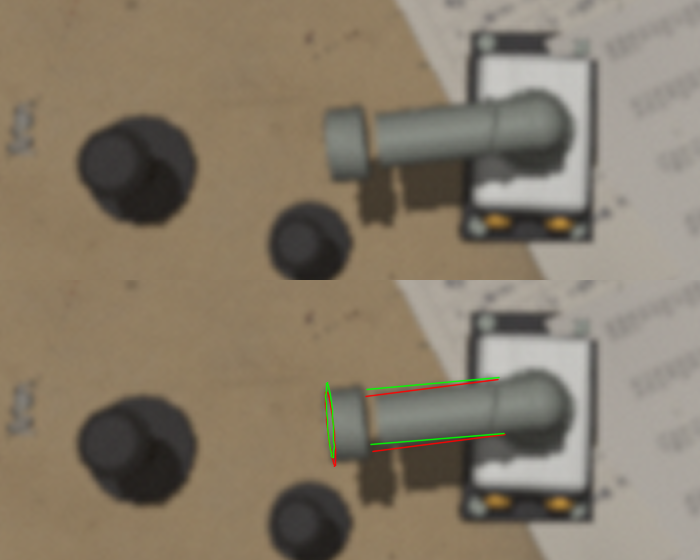

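```bash
python3 - <<'E'
from h import *
print(env.job_done())
E
```

```text
the job is handed in; nothing more can be done
None
```

I screwed the elbow down clockwise until it came up tight, stopped it at the first position pointing at the hose guide post, and handed the job in at about 31 s. No verdict was reported.

- **Choosing the mark:** Of the three bollards, with feet of about 90, 65 and 48 mm, I took the 65 mm one, which is the middle-sized one. It stands about 0.229 m from the stub.
- **Feeling it tight:** The torque stayed at about 0.14 to 0.26 N m for the first 390°, including the first two passes of the post. It read 0.71 N m about 72° further on and 0.77 to 1.13 N m from then on. It therefore came tight somewhere in that 72° stretch.
- **Final position:** From there I only pushed clockwise, so it ended less than one turn past tight and was not turned back.
- **Last checks:** In the top camera the outlet points at about 95.4° and the post bears about 94.7°, so the line should pass about 3 mm from the head's centre. I put the uncertainty at about 6 mm, against the 22 mm allowed. The arm had backed off to 220 mm height, with force readings near zero.
- **What disagreed:**
  - The angle worked out from the finger position read about 3° lower than the cameras. I relied on the cameras and nudged the elbow in two steps.
  - The two cameras differed by about 2 mm on the post's position.
  - The flared head's top looked nearer 79 mm than the stated 88 mm, which doesn't affect the bearing much.

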